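# Make up a gauging kit and a sampling kit

### The arm

A 7-joint arm with a two-finger parallel gripper is mounted at the origin on a cart in front of the work surface, level with it; the furniture and walls round the work are solid. World frame = base frame: x ahead of the robot, y to its left, z up, the work surface at z = 0. Lengths are in m, angles in rad, forces in N, time in s.
With the tool pointing down it reaches from about 0.4 to 0.85 m from the base axis. Payload 10.4 kg.
Tool frame: the origin (TCP) lies on the centre line of the jaws, within the pads' length; the fingertips stand 14 mm ahead of it and the grasp point (between the pads) lies 5 mm behind it (tip_reach is the z of the fingertips in the tool frame, in m); z points along the fingers, x is the direction in which the jaws open and shut, and the axes are right-handed (so a half turn about z gives the same grasp; the last joint's range is limited). The gripper opens to 87 mm and grips with 3 to 60 N. Pads are 19 mm wide; open, the fingers measure 117 mm over their backs; the gripper's body (75 mm by 190 mm) begins 51 mm behind the grasp point.
Start: joints at [1.228, 0.332, -0.065, 1.46, 0.022, 1.35, -0.088], TCP at [0.197, -0.593, 0.237] pointing down, gripper open.
Joint ranges: [-2.6, 2.6], [-0.5, 2.12], [-1.47, 1.34], [0.16, 2.42], [-1.27, 4.41], [0.06, 2.06], [-2.6, 2.6]. Speed limits (rad/s): [2.22, 2.22, 2.79, 2.79, 3.14, 3.14, 3.14].

### API

Orientations are given as a unit quaternion [x, y, z, w].
In Python, from bench import * gives the robot as it stands.
- The arm moves only by the tool carry_out, never from a script. Its argument "rows" is a list of rows, each a list of 5 numbers: the closure, from -1 (fully open) to 1 (shut), so that 0 is half open, then the shift along the tool's x, y, z in units of 30 mm (1.0 is 30 mm), then the turn about the tool's z in units of 5 degrees (1.0 is 5 degrees). In form: [[jaw, x, y, z, turn], ...]. A call has 1 to 20 rows; each row shifts and turns the pose as measured when the row begins, along the tool's axes as they then stand; what a row does not reach is not made up. A row lasts 1/12 s, in which the tool goes at most 41.7 mm and 7.16 degrees, less where a joint would pass 70% of its speed; a pose out of reach is approached as far as the arm can. A call is refused whole if a number of a shift passes 1 or a number of a turn 1, either way. A call with a gripper value outside its range is refused whole. The fingers move at their own pace and stop on an object; "force" is the grip in N (left out, the last holds). Time passes only in rows, so rows that do not move let the fingers close. It gives the time, the measured TCP pose, the force and the opening at its end, in the units of the state.
- read_state(): the state, without advancing time (a new reading comes with each control period).
- camera(name): name is "side" or "top" or "wrist"; returns the picture (384x512x3 uint8, blue, green, red); there is no depth.
- camera_info(name): a dict with "fx", "fy", "cx", "cy" (pixels), "extrinsics" (4x4, takes a point from camera to world coordinates); the wrist camera has in their place "tool_from_camera" (4x4, takes a point from camera to tool coordinates, whose origin is the TCP and whose axes are the tool frame's). Camera axes: x right, y down, z forward; pixel columns grow to the right and rows downward; lengths in m; the calibration is good to about 2 mm. The wrist camera is an equidistant fisheye: a pixel r from the principal point sees the ray r / f radians off the axis. A picture is of the moment at which its call begins: read the wrist's pose just before it. camera_info takes no time and is no camera call.
- close_job(): hands the job in, once; it reports no verdict.
Trained networks look in the newest picture that a camera, given by its name, has taken for a name from the list of things; names that differ only in an ending like _2 or _b are one class to them, and where a whole thing is asked for, a point or a joint stands for the part that bears it (a point fixed in the world has none). Each returns a list of dicts, best first, with "conf" (0 to 1); they miss things now and then, are a little off and sometimes report something else, mostly with a low value. They report only what shows in the picture. A call takes as long as a camera call. They do not tell look-alikes from the thing itself.
- recognise(query, camera): "box" ([centre column, centre row, width, height] in pixels, round what is visible of it).
- silhouettes(query, camera): "mask" (384x512 bool, what is visible of it) and "box" ([centre column, centre row, width, height] in pixels, round what is visible of it).
- pinpoint(query, camera): "xy" ([column, row] in pixels: a listed point, or the origin of a listed thing).
The state is a dict: "time": time; "joint_positions": joint angles; "joint_vel": joint speeds; "joint_torque": joint torques, N m; "ee_pos": TCP position; "eef_rot": TCP orientation; "ft_force": force on the tool from outside, world axes, zero at the start; "torque": the same for the moment, N m; "width": finger opening in m.
Only numpy, scipy, OpenCV 4.12 (cv2) and the standard library are available. Lean on these libraries where they do the work, as an engineer would, in place of code of your own. Each camera call takes 0.05 s, during which the arm holds its last target. There are 200 camera calls.

### The job

Make up the two kits from the stock on the bench. In the three-bay tray stand the black plug gauge in the bay next to the wire handle, the eye loupe in the middle bay and one white screw-cap pot in the bay farthest from the handle; in the two-bay tray stand the slim steel vial in the bay next to the handle and the other white pot in the other bay. Everything must end released and upright on the floor of its bay, and the knob, the dropper bottle and the rubber block are to be left where they are.

Things in the scene. Friction and masses are not known exactly. Their poses are not given: they have to be found in the camera images.
- tray_three: grey kit tray, fixed, three square bays in a row, flat wire handle at the +x end. 212 x 86 mm over the rims, 12 mm high, handle 28 mm more. Origin: centre of the underside without handle; x along the row to the handle, z up. Bays 53 mm square, floor 4 mm and wall tops 12 mm above the bench, centres at y = 0, x = +62 (next to the handle), 0, -62 mm (farthest).
- tray_two: grey kit tray, fixed, two square bays in a row, flat wire handle at the +x end. 150 x 86 mm over the rims, 12 mm high, handle 28 mm more. Origin: centre of the underside without handle; x along the row to the handle, z up. Bays 53 mm square, floor 4 mm and wall tops 12 mm above the bench, centres at y = 0, x = +31 (next to the handle), -31 mm.
- plug_gauge: black double plug gauge, standing: a round black body 33 mm in diameter and 66 mm tall with a thin brass ring round its waist. Origin: centre of the underside, z up.
- loupe: black eye loupe, standing: round, 35 mm in diameter, 36 mm tall, wide at the top with a white rim round a dark opening. Origin: centre of the underside, z up.
- pot_a: one of two identical white round sample pots with a ribbed white screw cap (fixed), 32 mm in diameter, 42 mm tall, standing; cap from 29 mm up, the body below it 30 mm in diameter. Either pot may go into either kit. Origin: centre of the underside, z up.
- pot_b: the other white sample pot, the same as pot_a: 32 mm in diameter, 42 mm tall, standing. Origin: centre of the underside, z up.
- steel_vial: slim round steel vial with a maroon top (fixed), standing: 17 mm in diameter up to 32 mm, top 15 mm in diameter, 48 mm tall. Origin: centre of the underside, z up.
- knob: not part of a kit, to be left alone: low round black ribbed knob, 47 mm in diameter, 28 mm tall, loose. Origin: centre of the underside, z up.
- dropper: not part of a kit, to be left alone: slender dropper bottle with a white pointed cap, 24 mm in diameter, 72 mm tall, standing loose. Origin: centre of the underside, z up.
- rubber_block: not part of a kit, to be left alone: flat rubber block in a sleeve, 19 x 42 x 12 mm (x, y, z), loose. Origin: centre of the underside, z up.
There are look-alikes about, which are no part of the job. What is shaped like the loupe but blue or orange is not meant.

How it is judged:
At the end, for the whole second after the job is handed in: Three-bay tray, from the handle: plug gauge, loupe, a pot; two-bay tray: steel vial, the other pot. Each origin within 14 mm in x and y of its bay centre (vial 20 mm), foot below 8 mm in the tray frame, tilt under 0.12 rad, at rest (x of plug_gauge in the frame of tray_three between 0.048 and 0.076 m and y of plug_gauge in the frame of tray_three between -0.014 and 0.014 m and z of plug_gauge in the frame of tray_three between 0 and 0.008 m and x of loupe in the frame of tray_three between -0.014 and 0.014 m and y of loupe in the frame of tray_three between -0.014 and 0.014 m and z of loupe in the frame of tray_three between 0 and 0.008 m and x of steel_vial in the frame of tray_two between 0.011 and 0.051 m and y of steel_vial in the frame of tray_two between -0.02 and 0.02 m and z of steel_vial in the frame of tray_two between 0 and 0.008 m and (((x of pot_a in the frame of tray_three between -0.076 and -0.048 m and y of pot_a in the frame of tray_three between -0.014 and 0.014 m and z of pot_a in the frame of tray_three between 0 and 0.008 m) and (x of pot_b in the frame of tray_two between -0.045 and -0.017 m and y of pot_b in the frame of tray_two between -0.014 and 0.014 m and z of pot_b in the frame of tray_two between 0 and 0.008 m)) or ((x of pot_b in the frame of tray_three between -0.076 and -0.048 m and y of pot_b in the frame of tray_three between -0.014 and 0.014 m and z of pot_b in the frame of tray_three between 0 and 0.008 m) and (x of pot_a in the frame of tray_two between -0.045 and -0.017 m and y of pot_a in the frame of tray_two between -0.014 and 0.014 m and z of pot_a in the frame of tray_two between 0 and 0.008 m))) and angle between each of plug_gauge, loupe, pot_a, pot_b, steel_vial's own z axis and vertical below 0.12 rad and linear speed of each of plug_gauge, loupe, pot_a, pot_b, steel_vial below 0.02 m/s); the robot touches nothing.
It fails at once if the knob, dropper bottle or rubber block is shifted more than 20 mm or the bottle is knocked over (distance of any of knob, dropper, rubber_block from where it was at the start of the episode above 0.02 m or angle between dropper's own z axis and vertical above 0.5 rad).
It also fails if it takes over 112 s, if anything falls off the work surface, if the arm or the gripper's body presses on something with over 40 N, if the wrist force passes 120 N, or if a joint passes its speed limit or range.

## Working session

There is one attempt and no reset: what is moved stays moved. The work goes in short steps, Python scripts to look and compute and a tool call to move; the robot and the scene stay as the last step left them, time stands still between calls to the robot, and variables do not carry over. Pictures are saved under pics/ and viewed, about 12 in all and at most 16, crops included, and the job is handed in when it is done.

Besides the shell and the picture viewer there is one more tool, called as name(argument=value, ...), one argument or row to a line, values as JSON. carry_out: Moves the arm, as the interface text tells. Its arguments: {"type":"object","properties":{"rows":{"type":"array","items":{"type":"array","items":{"type":"number"}}},"force":{"type":"number"}},"required":["rows"]}

```bash
mkdir -p pics; ls
python3 - <<'E'
from bench import *
import cv2,numpy as np
s=read_state();print(s)
for n in("top","side"):
    im=camera(n);cv2.imwrite(f"pics/{n}0.png",im)
    print(n,camera_info(n))
    for q in ["tray_three","tray_two","plug_gauge","loupe","pot_a","steel_vial","knob","dropper","rubber_block"]:
        print(q,[(np.round(d["box"]).astype(int).tolist(),round(d["conf"],2)) for d in recognise(q,n)][:5])
print(camera_info("wrist"))
E
```

```text
pics
{'time': 0.0, 'joint_positions': array([ 1.22841275,  0.33288536, -0.06470342,  1.4609415 ,  0.02159709,
        1.3499118 , -0.08849986]), 'joint_vel': array([ 0.00204004,  0.00010354, -0.00206699, -0.00076223,  0.00084992,
       -0.00063231, -0.00074507]), 'joint_torque': array([-9.52415685e-04, -6.23261547e+01,  2.39425397e-02, -3.89904535e+01,
       -6.14190940e-02,  3.97756405e-02,  3.14887768e-05]), 'ee_pos': array([ 0.19635605, -0.59296133,  0.23574543]), 'eef_rot': array([ 8.10673468e-01, -5.85498080e-01, -6.06053263e-04, -3.98429250e-04]), 'ft_force': array([-0.00493465, -0.36829396, -0.0850196 ]), 'torque': array([ 0.00763975,  0.02785339, -0.03079623]), 'width': 0.08713293027025074}
top {'fx': 443.19768248750097, 'fy': 443.19768248750097, 'cx': 258.46297314160705, 'cy': 197.1109986630058, 'extrinsics': array([[ 0.03184205, -0.97482251,  0.22069697,  0.29793157],
       [-0.99948731, -0.03031654,  0.01029685, -0.00382532],
       [-0.00334683, -0.22091169, -0.97528807,  1.22642394],
       [ 0.        ,  0.        ,  0.        ,  1.        ]])}
tray_three [([367, 244
[... 1069 characters left out ...]
([284, 192, 17, 22], 0.52)]
steel_vial [([266, 214, 12, 20], 0.72), ([237, 180, 4, 18], 0.49), ([243, 288, 114, 94], 0.31)]
knob [([207, 203, 18, 18], 0.65)]
dropper [([272, 170, 10, 25], 0.58)]
rubber_block [([208, 189, 16, 12], 0.64)]
{'fx': 297.3186396354542, 'fy': 297.3186396354542, 'cx': 259.2471661663103, 'cy': 194.61178504052398, 'tool_from_camera': array([[ 9.99999484e-01, -5.12194783e-04, -8.77265097e-04,
        -1.39789996e-04],
       [ 7.08656443e-04,  9.70479341e-01,  2.41183222e-01,
        -6.52928575e-02],
       [ 7.27834865e-04, -2.41183719e-01,  9.70479203e-01,
        -1.48578196e-01],
       [ 0.00000000e+00,  0.00000000e+00,  0.00000000e+00,
         1.00000000e+00]])}
```

Run:
```python
import cv2
t=cv2.imread("pics/top0.png");s=cv2.imread("pics/side0.png")
cv2.imwrite("pics/t0c.png",cv2.resize(t[130:300,100:420],(800,425),interpolation=cv2.INTER_CUBIC))
cv2.imwrite("pics/s0c.png",cv2.resize(s[140:350,160:380],(629,600),interpolation=cv2.INTER_CUBIC))
```

```text
(no output)
```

View pics/t0c.png

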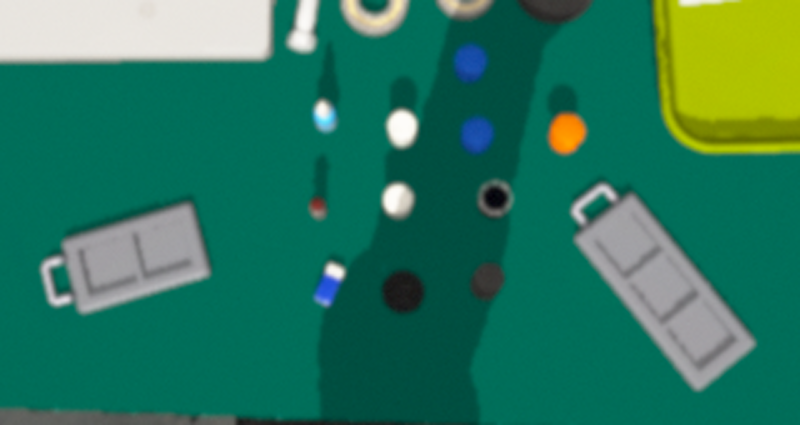

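View pics/s0c.png

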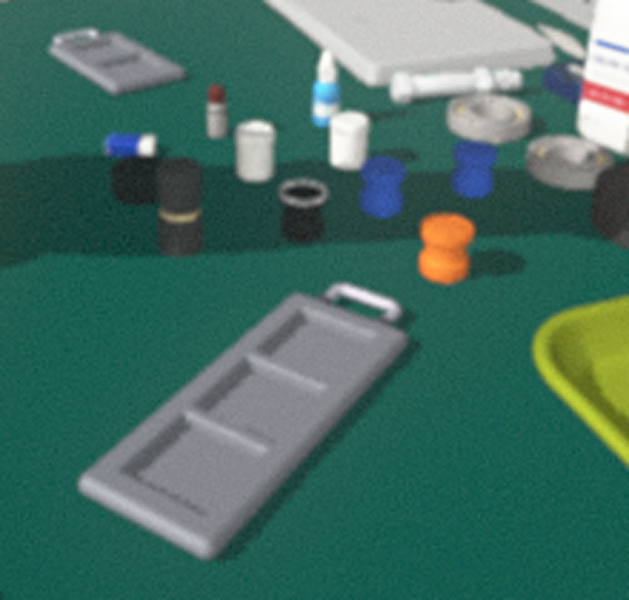

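```bash
cat > h.py <<'E'
from bench import *
import cv2,numpy as np
from scipy.spatial.transform import Rotation as Ro
def ray(name,u,v,s=None):
    c=camera_info(name);x=(u-c["cx"])/c["fx"];y=(v-c["cy"])/c["fy"]
    if name=="wrist":
        th=np.hypot(x,y);k=np.sin(th)/max(th,1e-9)
        d=np.array([x*k,y*k,np.cos(th)]);s=s or read_state()
        T=np.eye(4);T[:3,:3]=Ro.from_quat(s["eef_rot"]).as_matrix();T[:3,3]=s["ee_pos"];E=T@c["tool_from_camera"]
    else: d=np.array([x,y,1]);E=c["extrinsics"]
    return E[:3,3],E[:3,:3]@d
def onz(name,u,v,z,s=None):
    o,d=ray(name,u,v,s);return o+d*(z-o[2])/d[2]
def proj(name,P,s=None):
    c=camera_info(name);P=np.asarray(P,float)
    if name=="wrist":
        s=s or read_state();T=np.eye(4);T[:3,:3]=Ro.from_quat(s["eef_rot"]).as_matrix();T[:3,3]=s["ee_pos"];E=T@c["tool_from_camera"]
    else:E=c["extrinsics"]
    p=(P-E[:3,3])@E[:3,:3]
    if name=="wrist":
        r=np.hypot(p[...,0],p[...,1]);k=np.arctan2(r,p[...,2])/np.maximum(r,1e-9);q=p[...,:2]*k[...,None]
    else:q=p[...,:2]/p[...,2:]
    return q*c["fx"]+[c["cx"],c["cy"]]
def go(x,y,z,yaw=None):
    s=read_state();R=Ro.from_quat(s["eef_rot"]).as_matrix()
    d=R.T@(np.array([x,y,z])-s["ee_pos"])/.03
    cur=np.degrees(np.arctan2(R[1,0],R[0,0]))
    t=0 if yaw is None else -((yaw-cur+90)%180-90)/5
    print("shift tool units",d.round(2),"turn units",round(t,2),"yaw now",cur.round(1),"ee",s["ee_pos"].round(4),"tilt",np.degrees(np.arccos(-R[2,2])).round(2),"t",round(s["time"],2),"w",round(s["width"],4),"j",s["joint_positions"].round(2))
E
python3 - <<'E'
from h import *
t=cv2.imread("pics/top0.png")
c={"plug":(487,282,.033),"loupe":(495,198,.018),"potA":(401,128,.021),"potB":(398,200,.021),"vial":(317,207,.024),"dropper":(325,115,.036),"knob":(403,292,.014),"block":(330,283,.006),"orange":(567,132,.02),"blue1":(470,62,.02),"blue2":(477,134,.02)}
for k,(u,v,z) in c.items(): 
    p=onz("top",100+u/2.5,130+v/2.5,z); print(k,p.round(3),"side crop px",((proj("side",p)-[160,140])*2.857).round())
# trays: grey mask, warp to z=.012
hsv=cv2.cvtColor(t,cv2.COLOR_BGR2HSV)
for n,(u0,u1,v0,v1),L in (("two",(115,190,205,262),.150),("three",(325,408,200,290),.212)):
    m=np.zeros(t.shape[:2],np.uint8);m[v0:v1,u0:u1]=(hsv[v0:v1,u0:u1,1]<70)*255
    m=cv2.morphologyEx(m,cv2.MORPH_CLOSE,np.ones((5,5)));m=cv2.morphologyEx(m,cv2.MORPH_OPEN,cv2.getStructuringElement(2,(11,11)))
    k=max(cv2.findContours(m,0,1)[0],key=cv2.contourArea)[:,0]
    P=np.array([onz("top",u,v,.010)[:2] for u,v in k],np.float32)
    r=cv2.minAreaRect(P);print(n,r,cv2.boxPoints(r).round(3).tolist())
E
```

```text
plug [ 0.445 -0.093  0.033] side crop px [179. 206.]
loupe [ 0.54  -0.102  0.018] side crop px [308. 212.]
potA [0.617 0.005 0.021] side crop px [350. 139.]
potB [0.534 0.006 0.021] side crop px [258. 150.]
vial [0.523 0.095 0.024] side crop px [217. 109.]
dropper [0.625 0.09  0.036] side crop px [325.  87.]
knob [ 0.433 -0.003  0.014] side crop px [140. 178.]
block [0.442 0.078 0.006] side crop px [132. 145.]
orange [ 0.618 -0.182  0.02 ] side crop px [451. 247.]
blue1 [ 0.697 -0.071  0.02 ] side crop px [477. 166.]
blue2 [ 0.613 -0.081  0.02 ] side crop px [386. 185.]
two ((0.4633210003376007, 0.29653704166412354), (0.08823315799236298, 0.15469270944595337), 18.724498748779297) [[0.3970000147819519, 0.35600000619888306], [0.44600000977516174, 0.20900000631809235], [0.5299999713897705, 0.2370000034570694], [0.47999998927116394, 0.3840000033378601]]
three ((0.44955208897590637, -0.285418838262558), (0.22030508518218994, 0.08754558861255646), 38.898948669433594) [[0.335999995470047, -0.32100000977516174], [0.39100000262260437, -0.3889999985694885], [0.5630000233650208, -0.25], [0.5080000162124634, -0.18199999630451202]]
```

```bash
python3 -c "
from h import *
go(.445,-.093,.2,-51.1)"
```

```text
shift tool units [-13.23 -13.11   1.22] turn units -4.11 yaw now -71.7 ee [ 0.1965 -0.5933  0.2366] tilt 0.0 t 1.0 w 0.0867 j [ 1.23  0.33 -0.06  1.46  0.02  1.35 -0.09]
```

carry_out(
  rows=[
    [-1, -0.88, -0.87, 0.08, 0],
    [-1, -0.88, -0.87, 0.08, 0],
    [-1, -0.88, -0.87, 0.08, 0],
    [-1, -0.88, -0.87, 0.08, 0],
    [-1, -0.88, -0.87, 0.08, 0],
    [-1, -0.88, -0.87, 0.08, 0],
    [-1, -0.88, -0.87, 0.08, 0],
    [-1, -0.88, -0.87, 0.08, 0],
    [-1, -0.88, -0.87, 0.08, 0],
    [-1, -0.88, -0.87, 0.08, 0],
    [-1, -0.88, -0.87, 0.08, 0],
    [-1, -0.88, -0.87, 0.08, 0],
    [-1, -0.88, -0.87, 0.08, 0],
    [-1, -0.88, -0.87, 0.08, 0],
    [-1, -0.88, -0.87, 0.08, 0],
    [-1, 0, 0, 0, -0.8],
    [-1, 0, 0, 0, -0.8],
    [-1, 0, 0, 0, -0.8],
    [-1, 0, 0, 0, -0.8],
    [-1, 0, 0, 0, -0.9],
  ],
)

```text
time: 2.67
ee_pos: [0.4534, -0.0692, 0.1984]
eef_rot: [0.904, -0.427, 0.004, 0.002]
ft_force: [0.1, -1.0, 0.2]
width: 0.087
```

```bash
cat >> h.py <<'E'
TH=(.4496,-.2854,38.9);TW=(.4633,.2965,108.7)
def bay(T,x):
    a=np.radians(T[2]);return np.array([T[0]+x*np.cos(a),T[1]+x*np.sin(a)])
def look(name,objs,trays=(),cam="wrist"):
    "objs: (x,y,r,h) cylinders outlined at foot and top"
    s=read_state();im=camera(cam)
    for o in objs:
        a=np.linspace(0,2*np.pi,40)
        for z in (o[3],o[4]):
            q=proj(cam,np.c_[o[0]+o[2]*np.cos(a),o[1]+o[2]*np.sin(a),0*a+z],s)
            cv2.polylines(im,[(q*8).round().astype(int)],True,(0,0,255),1,16,3)
    for T,L in trays:
        a=np.radians(T[2]);R=np.array([[np.cos(a),-np.sin(a)],[np.sin(a),np.cos(a)]])
        q=np.array([[-1,-1],[1,-1],[1,1],[-1,1]])*[L/2,.043]@R.T+T[:2]
        q=proj(cam,np.c_[q,0*q[:,0]+.010],s);cv2.polylines(im,[(q*8).round().astype(int)],True,(0,0,255),1,16,3)
    cv2.imwrite(f"pics/{name}.png",im);return s
def pin(q,cam,z,s):
    for d in pinpoint(q,cam)[:5]: print(q,d["conf"],np.round(d["xy"]),onz(cam,*d["xy"],z,s)[:2].round(4))
E
python3 - <<'E'
from h import *
go(.445,-.093,.06,-51.1)
s=look("w1",[(.445,-.093,.0165,0,.066),(.54,-.102,.0175,0,.036),(.617,.005,.016,0,.042),(.534,.006,.016,0,.042),(.523,.095,.0085,0,.048)],[(TH,.212),(TW,.15)])
for q in("plug_gauge","loupe","pot_a","steel_vial"): pin(q,"wrist",0,s)
E
```

```text
shift tool units [0.39 0.72 4.62] turn units 0.1 yaw now -50.6 ee [ 0.4534 -0.0692  0.1984] tilt 0.54 t 2.67 w 0.087 j [ 0.66  0.02 -0.61  1.91  0.02  1.21 -0.84]
plug_gauge 0.66 [267. 195.] [ 0.4435 -0.0912]
loupe 0.96 [382.  30.] [ 0.6971 -0.0676]
loupe 0.86 [346.  81.] [ 0.6106 -0.0749]
loupe 0.6 [403. 131.] [ 0.616  -0.1712]
pot_a 0.86 [294.  34.] [0.6136 0.0072]
pot_a 0.67 [249.  84.] [0.5322 0.0083]
steel_vial 0.58 [183.  48.] [0.5196 0.099 ]
```

View pics/w1.png

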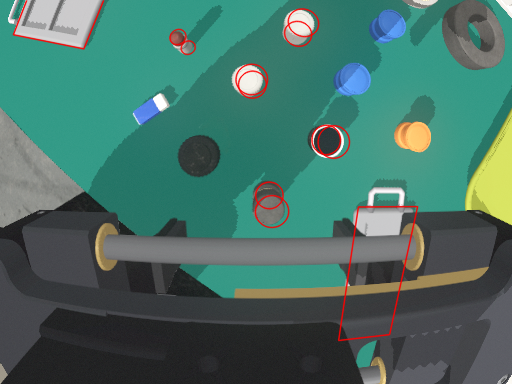

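carry_out(
  rows=[
    [-1, 0.39, 0.7, 0.1, 0.1],
    [-1, 0, 0, 0.8, 0],
    [-1, 0, 0, 0.8, 0],
    [-1, 0, 0, 0.6, 0],
    [-1, 0, 0, 0.5, 0],
    [-1, 0, 0, 0, 0],
    [-1, 0, 0, 0, 0],
  ],
)

```text
time: 3.5
ee_pos: [0.4456, -0.095, 0.1131]
eef_rot: [0.897, -0.442, 0.006, 0.002]
ft_force: [0.0, -0.5, 0.1]
width: 0.087
```

```bash
python3 -c "
from h import *
go(.444,-.092,.04,-51.1)"
```

```text
shift tool units [-0.14 -0.01  2.43] turn units -0.27 yaw now -52.5 ee [ 0.4456 -0.095   0.1131] tilt 0.75 t 3.5 w 0.087 j [ 0.67  0.11 -0.59  2.02  0.08  1.02 -0.87]
```

carry_out(
  rows=[
    [-1, -0.14, 0, 0.6, -0.2],
    [-1, 0, 0, 0.6, 0],
    [-1, 0, 0, 0.6, 0],
    [-1, 0, 0, 0.4, 0],
    [-1, 0, 0, 0.2, 0],
    [-1, 0, 0, 0, 0],
    [-1, 0, 0, 0, 0],
  ],
  force=20,
)

```text
time: 4.08
ee_pos: [0.449, -0.0937, 0.046]
eef_rot: [0.899, -0.437, 0.011, 0.002]
ft_force: [-0.3, -0.2, 0.2]
width: 0.0869
```

```bash
python3 -c "
from h import *
go(.444,-.092,.04,-51.1)"
```

```text
shift tool units [-0.15  0.1   0.2 ] turn units -0.15 yaw now -51.9 ee [ 0.449  -0.0937  0.046 ] tilt 1.31 t 4.08 w 0.0869 j [ 0.64  0.22 -0.58  2.08  0.17  0.87 -0.94]
```

carry_out(
  rows=[
    [-1, -0.15, 0.1, 0.1, 0],
    [1, 0, 0, 0, 0],
    [1, 0, 0, 0, 0],
    [1, 0, 0, 0, 0],
    [1, 0, 0, 0, 0],
    [1, 0, 0, 0, 0],
    [1, 0, 0, 0, 0],
    [1, 0, 0, 0, 0],
    [1, 0, 0, 0, 0],
  ],
  force=20,
)

```text
time: 4.83
ee_pos: [0.4459, -0.0927, 0.0467]
eef_rot: [0.899, -0.438, 0.014, 0.002]
ft_force: [0.2, 0.4, -0.4]
width: 0.042
```

```bash
python3 -c "
from h import *
go(*bay(TH,.062),.14,-51.1)"
```

```text
shift tool units [ 5.19  1.77 -2.99] turn units -0.17 yaw now -51.9 ee [ 0.4459 -0.0927  0.0467] tilt 1.66 t 4.83 w 0.042 j [ 0.64  0.21 -0.58  2.09  0.17  0.86 -0.94]
```

carry_out(
  rows=[
    [1, 0, 0, 0, 0],
    [1, 0, 0, 0, 0],
    [1, 0, 0, 0, 0],
    [1, 0, 0, 0, 0],
  ],
)

```text
time: 5.17
ee_pos: [0.4457, -0.0924, 0.0466]
eef_rot: [0.899, -0.438, 0.014, 0.001]
ft_force: [-0.7, 0.6, 0.2]
width: 0.0329
```

```bash
python3 -c "
from h import *
go(*bay(TH,.062),.14,-51.1);print(read_state()['eef_rot'])"
```

```text
shift tool units [ 5.19  1.77 -2.99] turn units -0.17 yaw now -51.9 ee [ 0.4457 -0.0924  0.0466] tilt 1.62 t 5.17 w 0.0329 j [ 0.64  0.21 -0.58  2.09  0.17  0.86 -0.94]
[ 0.89895869 -0.4378059   0.01403631  0.00149688]
```

carry_out(
  rows=[
    [1, 0, 0, -0.4, 0],
    [1, 0, 0, -0.6, 0],
    [1, 0, 0, -0.6, 0],
    [1, 0, 0, -0.6, 0],
    [1, 0.3, 0.1, -0.5, 0],
    [1, 0.7, 0.24, 0, 0],
    [1, 0.7, 0.24, 0, 0],
    [1, 0.7, 0.24, 0, 0],
    [1, 0.7, 0.24, 0, 0],
    [1, 0.7, 0.24, 0, 0],
    [1, 0.6, 0.2, 0, 0],
    [1, 0.3, 0.1, 0, 0],
    [1, 0, 0, 0, 0],
    [1, 0, 0, 0, 0],
  ],
)

```text
time: 6.33
ee_pos: [0.4915, -0.2367, 0.1306]
eef_rot: [0.9, -0.437, 0.011, 0.003]
ft_force: [0.2, 0.9, -1.8]
width: 0.0324
```

Run:
```python
from h import *
go(*bay(TH,.062),.051,-51.1)
s=look("w2",[],[(TH,.212)])
for q in("tray_three",): pin(q,"wrist",0,s)
look("t2",[(.444,-.092,.0165,0,.066)],[(TH,.212),(TW,.15)],"top");pin("tray_three","top",0,s);pin("tray_two","top",0,s)
```

```text
shift tool units [0.33 0.05 2.66] turn units -0.13 yaw now -51.8 ee [ 0.4915 -0.2367  0.1306] tilt 1.24 t 6.33 w 0.0324 j [ 0.78  0.27 -0.48  1.8   0.15  1.09 -0.65]
tray_three 0.61 [363. 245.] [ 0.4475 -0.2832]
tray_two 0.58 [154. 234.] [0.4613 0.2979]
```

View pics/w2.png

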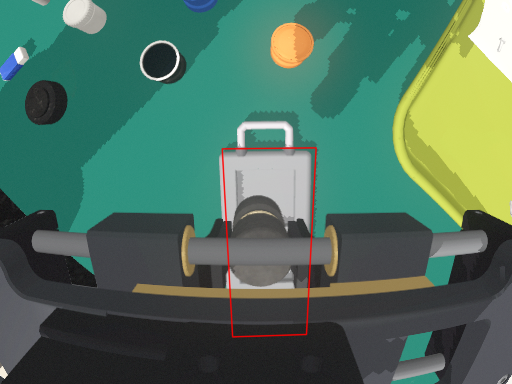

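carry_out(
  rows=[
    [1, 0.27, 0.05, 0.3, -0.1],
    [1, 0, 0, 0.6, 0],
    [1, 0, 0, 0.6, 0],
    [1, 0, 0, 0.6, 0],
    [1, 0, 0, 0.2, 0],
    [1, 0, 0, 0, 0],
    [1, 0, 0, 0, 0],
  ],
)

```text
time: 7.17
ee_pos: [0.4988, -0.2447, 0.0591]
eef_rot: [0.903, -0.429, 0.013, 0.003]
ft_force: [0.6, -0.3, -1.5]
width: 0.0324
```

```bash
sed -i 's/^TH=.*38.9)/TH=(.4485,-.284,39.3)/' h.py
python3 - <<'E'
from h import *
go(*bay(TH,.062),.0507,-51.1);print(read_state()['ft_force'])
E
```

```text
shift tool units [-0.05  0.06  0.28] turn units 0.06 yaw now -50.8 ee [ 0.4988 -0.2447  0.0591] tilt 1.49 t 7.17 w 0.0324 j [ 0.76  0.37 -0.46  1.84  0.21  0.95 -0.68]
[ 0.62747885 -0.33135019 -1.46624892]
```

carry_out(
  rows=[
    [1, -0.04, 0.05, 0.2, 0],
    [1, 0, 0, 0.08, 0],
    [1, 0, 0, 0.04, 0],
    [1, 0, 0, 0, 0],
  ],
)

```text
time: 7.5
ee_pos: [0.4984, -0.2456, 0.0511]
eef_rot: [0.903, -0.429, 0.015, 0.003]
ft_force: [0.0, -0.4, -1.5]
width: 0.0323
```

Run:
```python
from h import *
go(*bay(TH,.062),.0507,-51.1);print(read_state()['ft_force'])
```

```text
shift tool units [-0.06  0.03  0.01] turn units 0.06 yaw now -50.8 ee [ 0.4984 -0.2456  0.0511] tilt 1.71 t 7.5 w 0.0323 j [ 0.76  0.38 -0.46  1.85  0.22  0.93 -0.68]
[ 0.01762319 -0.42727292 -1.47320946]
```

carry_out(
  rows=[
    [1, 0, 0, 0.05, 0],
    [1, 0, 0, 0.03, 0],
    [0.2, 0, 0, 0, 0],
    [-0.3, 0, 0, 0, 0],
    [-0.3, 0, 0, 0, 0],
    [-0.3, 0, 0, 0, 0],
    [-0.3, 0, 0, 0, 0],
    [-0.3, 0, 0, -0.4, 0],
    [-0.3, 0, 0, -0.6, 0],
    [-0.3, 0, 0, -0.7, 0],
    [-0.3, 0, 0, -0.7, 0],
    [-0.3, 0, 0, -0.4, 0],
    [-0.3, 0, 0, 0, 0],
  ],
)

```text
time: 8.58
ee_pos: [0.4977, -0.2438, 0.1428]
eef_rot: [0.904, -0.428, 0.016, 0.003]
ft_force: [0.5, -0.2, 0.3]
width: 0.0563
```

Run:
```python
from h import *
go(.539,-.101,.13,-51.1)
look("x",[]);pin("plug_gauge","wrist",0,read_state())
```

```text
shift tool units [-2.83 -4.08  0.37] turn units 0.07 yaw now -50.7 ee [ 0.4977 -0.2438  0.1428] tilt 1.92 t 8.58 w 0.0563 j [ 0.79  0.27 -0.48  1.78  0.15  1.1  -0.63]
plug_gauge 0.93 [258. 189.] [ 0.4994 -0.2453]
```

carry_out(
  rows=[
    [-0.8, -0.3, -0.4, 0, 0],
    [-0.8, -0.55, -0.8, 0, 0],
    [-0.8, -0.55, -0.8, 0, 0],
    [-0.8, -0.55, -0.8, 0, 0],
    [-0.8, -0.4, -0.6, 0, 0],
    [-0.8, -0.2, -0.3, 0, 0],
    [-0.8, 0, 0, 0, 0],
    [-0.8, 0, 0, 0, 0],
  ],
)

```text
time: 9.35
ee_pos: [0.5305, -0.1096, 0.1298]
eef_rot: [0.903, -0.43, 0.009, 0.004]
ft_force: [0.3, -0.7, 0.3]
width: 0.0782
```

Run:
```python
from h import *
s0=dict(ee_pos=np.array([.4915,-.2367,.1306]),eef_rot=np.array([.9,-.437,.011,.003]))
print(onz("wrist",160,61,.036,s0))
s=look("w3",[(.539,-.101,.0175,0,.036)],[(TH,.212)])
go(.539,-.101,.033,-51.1)
pin("loupe","wrist",0,s)
```

```text
[ 0.53618005 -0.0984535   0.036     ]
shift tool units [-0.11 -0.41  3.22] turn units 0.03 yaw now -50.9 ee [ 0.5304 -0.1098  0.1298] tilt 1.12 t 9.4 w 0.0784 j [ 0.6   0.28 -0.56  1.8   0.18  1.1  -0.91]
loupe 0.93 [251. 175.] [ 0.5388 -0.0958]
loupe 0.9 [282. 105.] [ 0.6086 -0.0761]
loupe 0.86 [364. 166.] [ 0.6166 -0.1769]
loupe 0.57 [330.  32.] [ 0.6953 -0.0652]
```

View pics/w3.png

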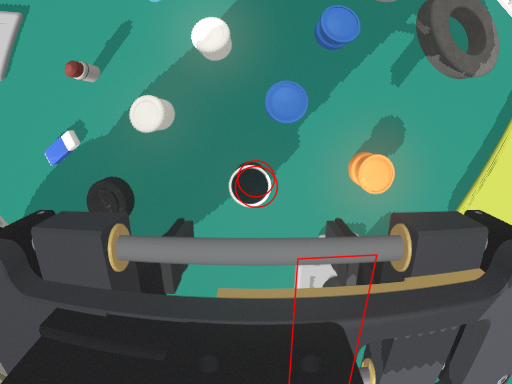

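carry_out(
  rows=[
    [-0.8, -0.22, -0.42, 0.3, 0],
    [-0.8, 0, 0, 0.6, 0],
    [-0.8, 0, 0, 0.7, 0],
    [-0.8, 0, 0, 0.7, 0],
    [-0.8, 0, 0, 0.4, 0],
    [-0.8, 0, 0, 0.2, 0],
    [-0.8, 0, 0, 0, 0],
  ],
)

```text
time: 10.03
ee_pos: [0.5362, -0.1092, 0.0395]
eef_rot: [0.9, -0.437, 0.01, 0.006]
ft_force: [-0.4, 1.0, 0.5]
width: 0.0786
```

Run:
```python
from h import *
go(.5365,-.0982,.027,-51.1)
```

```text
shift tool units [-0.29 -0.24  0.41] turn units -0.14 yaw now -51.8 ee [ 0.5362 -0.1092  0.0395] tilt 1.36 t 10.03 w 0.0786 j [ 0.56  0.41 -0.53  1.86  0.27  0.93 -1.  ]
```

carry_out(
  rows=[
    [-0.8, -0.29, -0.24, 0.2, 0],
    [-0.8, 0, 0, 0.2, 0],
    [1, 0, 0, 0, 0],
    [1, 0, 0, 0, 0],
    [1, 0, 0, 0, 0],
    [1, 0, 0, 0, 0],
    [1, 0, 0, 0, 0],
    [1, 0, 0, 0, 0],
    [1, 0, 0, 0, 0],
    [1, 0, 0, 0, 0],
    [1, 0, 0, 0, 0],
    [1, 0, 0, 0, 0],
  ],
  force=15,
)

```text
time: 11.03
ee_pos: [0.539, -0.103, 0.0315]
eef_rot: [0.898, -0.439, 0.013, 0.006]
ft_force: [-0.2, 0.6, -0.4]
width: 0.0318
```

Run:
```python
from h import *
go(*bay(TH,0),.1,-51.1)
```

```text
shift tool units [ 2.97  6.09 -2.2 ] turn units -0.19 yaw now -52.1 ee [ 0.539  -0.103   0.0315] tilt 1.68 t 11.03 w 0.0318 j [ 0.54  0.42 -0.52  1.87  0.29  0.91 -1.03]
```

carry_out(
  rows=[
    [1, 0, 0, -0.3, 0],
    [1, 0, 0, -0.6, 0],
    [1, 0, 0, -0.8, 0],
    [1, 0, 0, -0.8, 0],
    [1, 0, 0, -0.8, 0],
    [1, 0.2, 0.4, -0.7, 0],
    [1, 0.4, 0.8, -0.2, 0],
    [1, 0.4, 0.8, 0, 0],
    [1, 0.4, 0.8, 0, 0],
    [1, 0.4, 0.8, 0, 0],
    [1, 0.4, 0.8, 0, 0],
    [1, 0.4, 0.8, 0, 0],
    [1, 0.3, 0.6, 0, 0],
    [1, 0.15, 0.3, 0, 0],
    [1, 0, 0, 0, 0],
    [1, 0, 0, 0, 0],
  ],
)

```text
time: 12.37
ee_pos: [0.4462, -0.2884, 0.1763]
eef_rot: [0.9, -0.435, 0.016, 0.005]
ft_force: [0.5, 1.0, -0.3]
width: 0.032
```

Run:
```python
from h import *
go(*bay(TH,0),.0365,-51.1)
s=look("w4",[],[(TH,.212)])
```

```text
shift tool units [-0.22 -0.13  4.66] turn units -0.09 yaw now -51.6 ee [ 0.4462 -0.2884  0.1763] tilt 1.93 t 12.37 w 0.032 j [ 0.88  0.18 -0.44  1.8   0.09  1.15 -0.49]
```

View pics/w4.png

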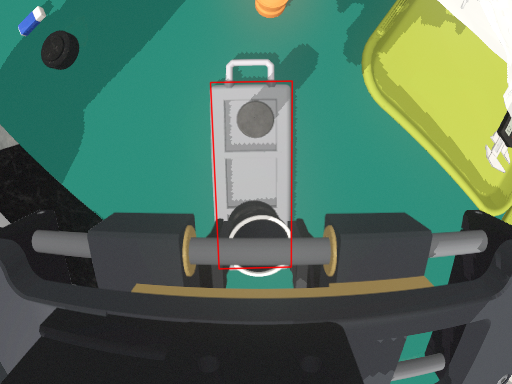

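carry_out(
  rows=[
    [1, -0.22, -0.13, 0.3, -0.1],
    [1, 0, 0, 0.7, 0],
    [1, 0, 0, 0.8, 0],
    [1, 0, 0, 0.8, 0],
    [1, 0, 0, 0.8, 0],
    [1, 0, 0, 0.6, 0],
    [1, 0, 0, 0.2, 0],
    [1, 0, 0, 0, 0],
  ],
)

```text
time: 13.08
ee_pos: [0.4549, -0.2664, 0.0433]
eef_rot: [0.907, -0.42, 0.017, 0.003]
ft_force: [-0.9, -0.3, -0.5]
width: 0.0319
```

Run:
```python
from h import *
go(*bay(TH,0),.0355,-51.1)
```

```text
shift tool units [0.3  0.54 0.26] turn units 0.28 yaw now -49.7 ee [ 0.4549 -0.2664  0.0433] tilt 1.96 t 13.08 w 0.0319 j [ 0.83  0.33 -0.44  1.93  0.19  0.88 -0.57]
```

carry_out(
  rows=[
    [1, 0, 0, -0.4, 0],
    [1, 0.15, 0.27, 0, 0.2],
    [1, 0.15, 0.27, 0, 0],
    [1, 0, 0, 0, 0],
    [1, 0, 0, 0, 0],
  ],
)

```text
time: 13.5
ee_pos: [0.4499, -0.284, 0.0609]
eef_rot: [0.904, -0.427, 0.02, 0.002]
ft_force: [-0.0, 0.8, -1.6]
width: 0.032
```

Run:
```python
from h import *
go(*bay(TH,0),.0355,-51.1)
```

```text
shift tool units [-0.06  0.05  0.84] turn units 0.1 yaw now -50.6 ee [ 0.4499 -0.284   0.0609] tilt 2.26 t 13.5 w 0.032 j [ 0.86  0.31 -0.43  1.91  0.17  0.91 -0.54]
```

carry_out(
  rows=[
    [1, 0, 0.05, 0.25, 0.1],
    [1, 0, 0, 0.25, 0],
    [1, 0, 0, 0.2, 0],
    [1, 0, 0, 0.1, 0],
    [1, 0, 0, 0, 0],
  ],
)

```text
time: 13.92
ee_pos: [0.4496, -0.2868, 0.0352]
eef_rot: [0.901, -0.432, 0.021, 0.003]
ft_force: [1.6, 0.1, 3.2]
width: 0.0321
```

Run:
```python
from h import *
go(*bay(TH,0),.0355,-51.1)
```

```text
shift tool units [-0.1  -0.03 -0.01] turn units -0.03 yaw now -51.3 ee [ 0.4496 -0.2868  0.0352] tilt 2.39 t 13.92 w 0.0321 j [ 0.85  0.35 -0.42  1.93  0.19  0.86 -0.56]
```

carry_out(
  rows=[
    [0.3, 0, 0, 0, 0],
    [-0.3, 0, 0, 0, 0],
    [-0.3, 0, 0, 0, 0],
    [-0.3, 0, 0, 0, 0],
    [-0.3, 0, 0, 0, 0],
    [-0.3, 0, 0, -0.2, 0],
    [-0.3, 0, 0, -0.4, 0],
    [-0.3, 0, 0, -0.7, 0],
    [-0.5, 0, 0, -0.8, 0],
    [-0.5, 0, 0, -0.8, 0],
    [-0.5, 0, 0, -0.4, 0],
    [-0.5, 0, 0, 0, 0],
  ],
)

```text
time: 14.92
ee_pos: [0.4462, -0.2828, 0.1429]
eef_rot: [0.902, -0.431, 0.02, 0.002]
ft_force: [0.7, 0.5, 0.9]
width: 0.0645
```

Run:
```python
from h import *
look("x",[]);pin("loupe","wrist",0,read_state())
print(bay(TH,0))
go(.533,.007,.14,-51.1)
```

```text
loupe 0.95 [256. 186.] [ 0.4504 -0.2812]
[ 0.4485 -0.284 ]
shift tool units [-5.68 -8.33 -0.09] turn units -0.01 yaw now -51.1 ee [ 0.4454 -0.2824  0.1403] tilt 2.19 t 15.02 w 0.0649 j [ 0.88  0.2  -0.45  1.85  0.1   1.07 -0.49]
```

carry_out(
  rows=[
    [-0.8, -0.3, -0.4, 0, 0],
    [-0.8, -0.55, -0.8, 0, 0],
    [-0.8, -0.55, -0.8, 0, 0],
    [-0.8, -0.55, -0.8, 0, 0],
    [-0.8, -0.55, -0.8, 0, 0],
    [-0.8, -0.55, -0.8, 0, 0],
    [-0.8, -0.55, -0.8, 0, 0],
    [-0.8, -0.55, -0.8, 0, 0],
    [-0.8, -0.55, -0.8, 0, 0],
    [-0.8, -0.4, -0.6, 0, 0],
    [-0.8, -0.2, -0.3, 0, 0],
    [-0.8, 0, 0, 0, 0],
    [-0.8, 0, 0, 0, 0],
  ],
)

```text
time: 16.1
ee_pos: [0.5193, -0.0011, 0.1226]
eef_rot: [0.901, -0.433, 0.008, 0.003]
ft_force: [0.2, 0.5, 1.0]
width: 0.0785
```

Run:
```python
from h import *
go(.533,.007,.033,-51.1)
s=look("w5",[(.533,.007,.016,0,.042)]);pin("pot_a","wrist",0,s)
```

```text
shift tool units [ 0.02 -0.52  2.99] turn units -0.04 yaw now -51.3 ee [ 0.5193 -0.0011  0.1226] tilt 0.97 t 16.1 w 0.0785 j [ 0.48  0.25 -0.65  1.86  0.19  1.08 -1.13]
pot_a 0.82 [313. 109.] [0.6123 0.0082]
pot_a 0.7 [257. 175.] [0.5325 0.0101]
```

View pics/w5.png

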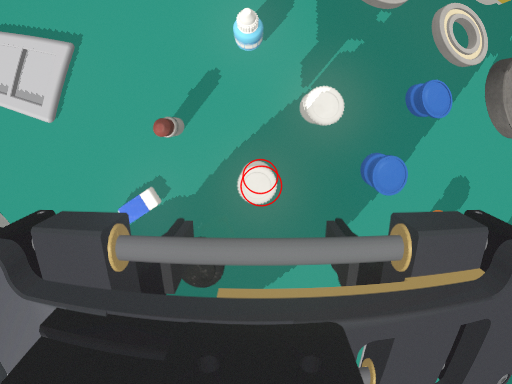

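carry_out(
  rows=[
    [-0.8, -0.02, -0.3, 0, 0],
    [-0.8, 0, -0.26, 0.3, 0],
    [-0.8, 0, 0, 0.5, 0],
    [-0.8, 0, 0, 0.5, 0],
    [-0.8, 0, 0, 0.5, 0],
    [-0.8, 0, 0, 0.5, 0],
    [-0.8, 0, 0, 0.4, 0],
    [-0.8, 0, 0, 0.2, 0],
    [-0.8, 0, 0, 0, 0],
  ],
)

```text
time: 16.95
ee_pos: [0.5369, 0.0027, 0.0283]
eef_rot: [0.899, -0.439, 0.009, 0.004]
ft_force: [-0.4, -0.9, 0.7]
width: 0.078
```

Run:
```python
from h import *
go(.533,.0085,.031,-51.1)
```

```text
shift tool units [-0.23 -0.02 -0.09] turn units -0.19 yaw now -52.0 ee [0.5369 0.0027 0.0283] tilt 1.13 t 16.95 w 0.078 j [ 0.41  0.42 -0.6   1.89  0.32  0.91 -1.25]
```

carry_out(
  rows=[
    [-0.8, -0.23, 0, -0.09, -0.15],
    [1, 0, 0, 0, 0],
    [1, 0, 0, 0, 0],
    [1, 0, 0, 0, 0],
    [1, 0, 0, 0, 0],
    [1, 0, 0, 0, 0],
    [1, 0, 0, 0, 0],
    [1, 0, 0, 0, 0],
    [1, 0, 0, 0, 0],
    [1, 0, 0, 0, 0],
    [1, 0, 0, 0, 0],
    [1, 0, 0, 0, 0],
  ],
  force=15,
)

```text
time: 17.95
ee_pos: [0.5345, 0.0087, 0.0344]
eef_rot: [0.902, -0.432, 0.011, 0.003]
ft_force: [-1.0, 0.3, 0.5]
width: 0.0313
```

Run:
```python
from h import *
go(*bay(TH,-.062),.16,-51.1)
```

```text
shift tool units [ 5.93 10.39 -4.09] turn units -0.03 yaw now -51.2 ee [0.5345 0.0087 0.0344] tilt 1.37 t 17.95 w 0.0313 j [ 0.41  0.4  -0.61  1.89  0.31  0.92 -1.24]
```

carry_out(
  rows=[
    [1, 0, 0, -0.3, 0],
    [1, 0, 0, -0.6, 0],
    [1, 0, 0, -0.7, 0],
    [1, 0, 0, -0.7, 0],
    [1, 0, 0, -0.7, 0],
    [1, 0.2, 0.35, -0.6, 0],
    [1, 0.4, 0.7, 0, 0],
    [1, 0.5, 0.88, 0, 0],
    [1, 0.5, 0.88, 0, 0],
    [1, 0.5, 0.88, 0, 0],
    [1, 0.5, 0.88, 0, 0],
    [1, 0.5, 0.88, 0, 0],
    [1, 0.5, 0.88, 0, 0],
    [1, 0.5, 0.88, 0, 0],
    [1, 0.5, 0.88, 0, 0],
    [1, 0.5, 0.88, 0, 0],
    [1, 0.4, 0.7, 0, 0],
    [1, 0.2, 0.35, 0, 0],
    [1, 0, 0, 0, 0],
    [1, 0, 0, 0, 0],
  ],
)

```text
time: 19.62
ee_pos: [0.4009, -0.3222, 0.1631]
eef_rot: [0.904, -0.428, 0.016, 0.002]
ft_force: [0.8, 0.3, -0.6]
width: 0.0308
```

Run:
```python
from h import *
go(*bay(TH,-.062),.06,-51.1)
```

```text
shift tool units [-0.08  0.07  3.44] turn units 0.08 yaw now -50.7 ee [ 0.4009 -0.3222  0.1631] tilt 1.83 t 19.62 w 0.0308 j [ 0.96  0.15 -0.4   1.85  0.06  1.12 -0.35]
```

carry_out(
  rows=[
    [1, -0.08, 0.07, 0.3, 0],
    [1, 0, 0, 0.5, 0],
    [1, 0, 0, 0.6, 0],
    [1, 0, 0, 0.6, 0],
    [1, 0, 0, 0.5, 0],
    [1, 0, 0, 0.3, 0],
    [1, 0, 0, 0, 0],
    [1, 0, 0, 0, 0],
  ],
)

```text
time: 20.28
ee_pos: [0.404, -0.313, 0.0749]
eef_rot: [0.906, -0.422, 0.017, 0.0]
ft_force: [0.0, -0.4, -0.1]
width: 0.0309
```

Run:
```python
from h import *
go(*bay(TH,-.062),.039,-51.1)
```

```text
shift tool units [0.15 0.32 1.2 ] turn units 0.23 yaw now -50.0 ee [ 0.404  -0.313   0.0749] tilt 1.91 t 20.28 w 0.0309 j [ 0.93  0.25 -0.4   1.95  0.11  0.93 -0.39]
```

carry_out(
  rows=[
    [1, 0.15, 0.32, 0.1, 0.2],
    [1, 0, 0.05, 0.3, 0],
    [1, 0, 0.05, 0.3, 0],
    [1, 0, 0, 0.25, 0],
    [1, 0, 0, 0.05, 0],
    [1, 0, 0, 0, 0],
  ],
)

```text
time: 20.78
ee_pos: [0.3987, -0.327, 0.0442]
eef_rot: [0.902, -0.431, 0.019, 0.001]
ft_force: [0.0, 0.9, -0.9]
width: 0.0308
```

Run:
```python
from h import *
go(*bay(TH,-.062),.0385,-51.1)
```

```text
shift tool units [-0.07 -0.12  0.19] turn units 0.01 yaw now -51.1 ee [ 0.3987 -0.327   0.0442] tilt 2.13 t 20.78 w 0.0308 j [ 0.94  0.3  -0.38  1.96  0.14  0.87 -0.4 ]
```

carry_out(
  rows=[
    [1, -0.07, -0.1, 0.1, 0],
    [1, 0, 0, 0.08, 0],
    [1, 0, 0, 0.06, 0],
    [1, 0, 0, 0, 0],
    [0.3, 0, 0, 0, 0],
    [-0.3, 0, 0, 0, 0],
    [-0.3, 0, 0, 0, 0],
    [-0.3, 0, 0, 0, 0],
  ],
)

```text
time: 21.45
ee_pos: [0.402, -0.3232, 0.0383]
eef_rot: [0.903, -0.43, 0.02, 0.001]
ft_force: [0.2, -0.5, 0.1]
width: 0.044
```

Run:
```python
from h import *
go(*bay(TH,-.062),.0385,-51.1);print(read_state()["ft_force"])
```

```text
shift tool units [-0.03  0.04 -0.01] turn units 0.02 yaw now -51.0 ee [ 0.402  -0.3232  0.0383] tilt 2.3 t 21.45 w 0.044 j [ 0.93  0.31 -0.38  1.97  0.15  0.85 -0.41]
[ 0.15082838 -0.49237863  0.11419372]
```

carry_out(
  rows=[
    [-0.3, 0, 0, -0.2, 0],
    [-0.3, 0, 0, -0.4, 0],
    [-0.3, 0, 0, -0.7, 0],
    [-0.5, 0, 0, -0.8, 0],
    [-0.5, 0, 0, -0.8, 0],
    [-0.5, 0, 0, -0.5, -0.5],
    [-0.5, 0, 0, 0, -1],
    [-0.5, 0, 0, 0, -1],
    [-0.5, 0, 0, 0, -1],
    [-0.5, 0, 0, 0, -1],
    [-0.5, 0, 0, 0, -1],
    [-0.5, 0, 0, 0, -1],
    [-0.5, 0, 0, 0, -1],
    [-0.5, 0, 0, 0, -1],
    [-0.5, 0, 0, 0, -1],
    [-0.5, 0, 0, 0, -1],
    [-0.5, 0, 0, 0, -1],
    [-0.5, 0, 0, 0, -1],
    [-0.5, 0, 0, 0, -1],
    [-0.5, 0, 0, 0, 0],
  ],
)

```text
time: 23.12
ee_pos: [0.3996, -0.3206, 0.1674]
eef_rot: [0.984, 0.174, 0.02, 0.019]
ft_force: [-0.1, 0.2, -0.6]
width: 0.0652
```

Run:
```python
from h import *
look("x",[]);pin("pot_a","wrist",0,read_state())
print(bay(TH,-.062))
go(.613,.0065,.15,18.7)
```

```text
pot_a 0.77 [254. 181.] [ 0.401  -0.3253]
pot_a 0.74 [488.  16.] [6.195e-01 6.000e-04]
[ 0.40052191 -0.32326961]
shift tool units [10.34 -7.91  0.58] turn units 0.19 yaw now 19.7 ee [ 0.3997 -0.3207  0.1672] tilt 3.15 t 23.22 w 0.0654 j [ 1.05  0.13 -0.5   1.87  0.07  1.1   0.88]
```

carry_out(
  rows=[
    [-0.8, 0.4, -0.3, 0, 0],
    [-0.8, 0.8, -0.61, 0, 0],
    [-0.8, 0.8, -0.61, 0, 0],
    [-0.8, 0.8, -0.61, 0, 0],
    [-0.8, 0.8, -0.61, 0, 0],
    [-0.8, 0.8, -0.61, 0, 0],
    [-0.8, 0.8, -0.61, 0, 0],
    [-0.8, 0.8, -0.61, 0, 0],
    [-0.8, 0.8, -0.61, 0, 0],
    [-0.8, 0.8, -0.61, 0, 0],
    [-0.8, 0.8, -0.61, 0, 0],
    [-0.8, 0.7, -0.6, 0, 0],
    [-0.8, 0.4, -0.35, 0, 0],
    [-0.8, 0.2, -0.15, 0, 0],
    [-0.8, 0, 0, 0, 0],
  ],
)

```text
time: 24.47
ee_pos: [0.6131, -0.0038, 0.1721]
eef_rot: [0.99, 0.141, 0.022, 0.019]
ft_force: [0.4, 0.4, 0.7]
width: 0.0781
```

Run:
```python
from h import *
go(.613,.0065,.06,18.7)
s=look("w6",[(.613,.0065,.016,0,.042)],[(TW,.15)]);pin("pot_a","wrist",0,s);pin("tray_two","wrist",0,s);pin("steel_vial","wrist",0,s)
```

```text
shift tool units [-0.05 -0.5   3.72] turn units -0.48 yaw now 16.3 ee [ 0.6131 -0.0038  0.1721] tilt 3.33 t 24.47 w 0.0781 j [ 0.46  0.4  -0.69  1.59  0.31  1.21 -0.01]
pot_a 0.74 [256. 170.] [0.6139 0.0035]
steel_vial 0.67 [200.  64.] [0.5251 0.0974]
```

View pics/w6.png

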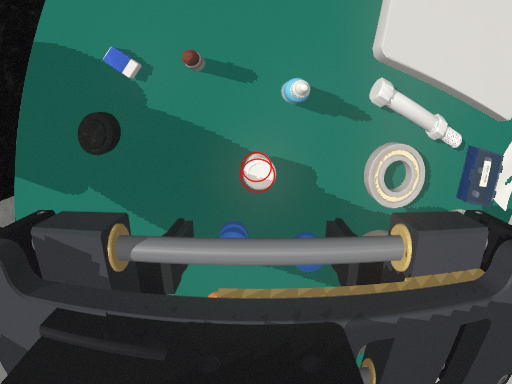

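carry_out(
  rows=[
    [-0.8, 0, -0.25, 0.2, -0.4],
    [-0.8, 0, -0.25, 0.4, 0],
    [-0.8, 0, 0, 0.5, 0],
    [-0.8, 0, 0, 0.6, 0],
    [-0.8, 0, 0, 0.6, 0],
    [-0.8, 0, 0, 0.5, 0],
    [-0.8, 0, 0, 0.4, 0],
    [-0.8, 0, 0, 0.2, 0],
    [-0.8, 0, 0, 0, 0],
  ],
)

```text
time: 25.42
ee_pos: [0.6079, -0.0002, 0.0597]
eef_rot: [0.987, 0.156, 0.019, 0.022]
ft_force: [-0.8, 0.3, -0.3]
width: 0.0783
```

Run:
```python
from h import *
go(.613,.006,.033,18.7)
```

```text
shift tool units [ 0.2  -0.19  0.89] turn units -0.15 yaw now 18.0 ee [ 6.079e-01 -2.000e-04  5.970e-02] tilt 3.38 t 25.42 w 0.0783 j [ 0.42  0.51 -0.65  1.71  0.41  1.02 -0.06]
```

carry_out(
  rows=[
    [-0.8, 0.2, -0.2, 0.1, -0.1],
    [-0.8, 0, 0, 0.4, 0],
    [-0.8, 0, 0, 0.35, 0],
    [-0.8, 0, 0, 0.1, 0],
    [1, 0, 0, 0, 0],
    [1, 0, 0, 0, 0],
    [1, 0, 0, 0, 0],
    [1, 0, 0, 0, 0],
    [1, 0, 0, 0, 0],
    [1, 0, 0, 0, 0],
    [1, 0, 0, 0, 0],
    [1, 0, 0, 0, 0],
    [1, 0, 0, 0, 0],
    [1, 0, 0, 0, 0],
    [1, 0, 0, 0, 0],
  ],
)

```text
time: 26.67
ee_pos: [0.6156, 0.0073, 0.0315]
eef_rot: [0.987, 0.16, 0.022, 0.023]
ft_force: [0.4, -0.7, -0.2]
width: 0.0309
```

Run:
```python
from h import *
go(*bay(TW,-.031),.17,18.7)
```

```text
shift tool units [-1.58 -9.46 -5.17] turn units -0.04 yaw now 18.5 ee [0.6156 0.0073 0.0315] tilt 3.62 t 26.67 w 0.0309 j [ 0.39  0.56 -0.63  1.71  0.44  0.97 -0.09]
```

carry_out(
  rows=[
    [1, 0, 0, -0.3, 0],
    [1, 0, 0, -0.6, 0],
    [1, 0, 0, -0.8, 0],
    [1, 0, 0, -0.8, 0],
    [1, 0, 0, -0.8, 0],
    [1, 0, 0, -0.8, 0],
    [1, 0, 0, -0.5, 0],
    [1, -0.06, -0.4, 0, 0],
    [1, -0.13, -0.8, 0, 0],
    [1, -0.15, -0.88, 0, 0],
    [1, -0.15, -0.88, 0, 0],
    [1, -0.15, -0.88, 0, 0],
    [1, -0.15, -0.88, 0, 0],
    [1, -0.15, -0.88, 0, 0],
    [1, -0.15, -0.88, 0, 0],
    [1, -0.15, -0.88, 0, 0],
    [1, -0.13, -0.8, 0, 0],
    [1, -0.06, -0.4, 0, 0],
    [1, 0, 0, 0, 0],
    [1, 0, 0, 0, 0],
  ],
)

```text
time: 28.33
ee_pos: [0.4717, 0.2576, 0.1627]
eef_rot: [0.986, 0.163, 0.021, 0.023]
ft_force: [-0.8, -0.9, 0.1]
width: 0.0309
```

Run:
```python
from h import *
go(*bay(TW,-.031),.06,18.7)
s=look("w7",[],[(TW,.15)]);pin("tray_two","wrist",0,s)
```

```text
shift tool units [ 0.04 -0.46  3.41] turn units 0.02 yaw now 18.8 ee [0.4717 0.2576 0.1627] tilt 3.55 t 28.33 w 0.0309 j [ 0.12  0.29 -0.86  1.77  0.3   1.18 -0.5 ]
tray_two 0.68 [257. 143.] [0.4627 0.2918]
```

View pics/w7.png

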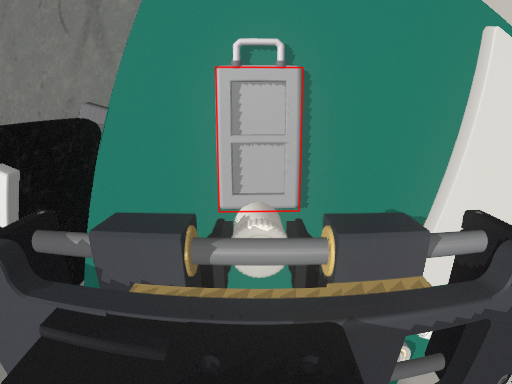

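carry_out(
  rows=[
    [1, 0.03, -0.25, 0.2, 0],
    [1, 0, -0.2, 0.4, 0],
    [1, 0, 0, 0.5, 0],
    [1, 0, 0, 0.6, 0],
    [1, 0, 0, 0.6, 0],
    [1, 0, 0, 0.5, 0],
    [1, 0, 0, 0.3, 0],
    [1, 0, 0, 0, 0],
    [1, 0, 0, 0, 0],
  ],
)

```text
time: 29.18
ee_pos: [0.4756, 0.2621, 0.0584]
eef_rot: [0.987, 0.157, 0.019, 0.024]
ft_force: [0.4, -0.3, 0.0]
width: 0.0311
```

Run:
```python
from h import *
go(*bay(TW,-.031),.036,18.7)
```

```text
shift tool units [-0.05 -0.22  0.73] turn units -0.12 yaw now 18.1 ee [0.4756 0.2621 0.0584] tilt 3.52 t 29.18 w 0.0311 j [ 0.05  0.43 -0.79  1.85  0.44  1.01 -0.62]
```

carry_out(
  rows=[
    [1, -0.05, -0.22, 0.1, 0],
    [1, 0, 0, 0.25, 0],
    [1, 0, 0, 0.25, 0],
    [1, 0, 0, 0.08, 0],
    [1, 0, 0, 0, 0],
  ],
)

```text
time: 29.6
ee_pos: [0.474, 0.2687, 0.0376]
eef_rot: [0.987, 0.156, 0.021, 0.023]
ft_force: [-0.3, -0.3, 0.1]
width: 0.0308
```

Run:
```python
from h import *
go(*bay(TW,-.031),.0355,18.7)
```

```text
shift tool units [-0.04  0.04  0.07] turn units -0.13 yaw now 18.1 ee [0.474  0.2687 0.0376] tilt 3.6 t 29.6 w 0.0308 j [ 0.02  0.47 -0.78  1.86  0.47  0.97 -0.66]
```

Position good; set it down, release, lift.

carry_out(
  rows=[
    [1, 0, 0, 0.06, 0],
    [1, 0, 0, 0.04, 0],
    [1, 0, 0, 0.02, 0],
    [0.3, 0, 0, 0, 0],
    [-0.3, 0, 0, 0, 0],
    [-0.3, 0, 0, 0, 0],
    [-0.3, 0, 0, 0, 0],
    [-0.3, 0, 0, 0, 0],
    [-0.3, 0, 0, -0.2, 0],
    [-0.3, 0, 0, -0.4, 0],
    [-0.3, 0, 0, -0.7, 0],
    [-0.3, 0, 0, -0.8, 0],
    [-0.5, 0, 0, -0.8, 0],
    [-0.5, 0, 0, -0.5, 0],
    [-0.5, 0, 0, 0, 0],
  ],
)

```text
time: 30.85
ee_pos: [0.4683, 0.2738, 0.1463]
eef_rot: [0.987, 0.157, 0.022, 0.023]
ft_force: [1.1, -0.2, 0.4]
width: 0.0643
```

Run:
```python
from h import *
look("x",[]);pin("pot_a","wrist",0,read_state())
print(bay(TW,-.031))
go(.523,.097,.15,18.7)
```

```text
pot_a 0.73 [257. 191.] [0.4743 0.2635]
[0.473239   0.26713648]
shift tool units [-0.07  6.15  0.11] turn units -0.11 yaw now 18.1 ee [0.4678 0.2729 0.1436] tilt 3.58 t 30.95 w 0.0645 j [ 0.08  0.32 -0.85  1.78  0.33  1.16 -0.56]
```

carry_out(
  rows=[
    [-0.5, 0, 0.4, 0, 0],
    [-0.5, 0, 0.8, 0, 0],
    [-0.5, 0, 0.85, 0, 0],
    [-0.5, 0, 0.85, 0, 0],
    [-0.5, 0, 0.85, 0, 0],
    [-0.5, 0, 0.85, 0, 0],
    [-0.5, 0, 0.8, 0, 0],
    [-0.5, 0, 0.4, 0, 0],
    [-0.5, 0, 0, 0, 0],
    [-0.5, 0, 0, 0, 0],
  ],
)

```text
time: 31.78
ee_pos: [0.5176, 0.0988, 0.1438]
eef_rot: [0.987, 0.159, 0.013, 0.023]
ft_force: [-0.2, 0.4, 0.1]
width: 0.0652
```

Run:
```python
from h import *
go(.523,.097,.036,18.7)
s=look("w8",[(.523,.097,.0085,0,.032),(.523,.097,.0075,0.032,.048)],[]);pin("steel_vial","wrist",0,s)
```

```text
shift tool units [ 0.09 -0.07  3.6 ] turn units -0.08 yaw now 18.3 ee [0.5176 0.0988 0.1438] tilt 3.06 t 31.78 w 0.0652 j [ 0.38  0.26 -0.78  1.82  0.26  1.13 -0.17]
steel_vial 0.59 [260. 183.] [0.5215 0.0976]
```

View pics/w8.png

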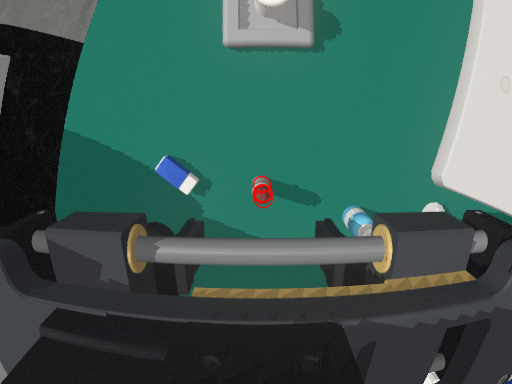

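carry_out(
  rows=[
    [-0.5, 0.09, -0.07, 0.2, 0],
    [-0.5, 0, 0, 0.4, 0],
    [-0.5, 0, 0, 0.5, 0],
    [-0.5, 0, 0, 0.5, 0],
    [-0.5, 0, 0, 0.5, 0],
    [-0.5, 0, 0, 0.4, 0],
    [-0.5, 0, 0, 0.2, 0],
    [-0.5, 0, 0, 0, 0],
  ],
)

```text
time: 32.55
ee_pos: [0.5192, 0.1084, 0.054]
eef_rot: [0.986, 0.166, 0.012, 0.022]
ft_force: [-0.7, 0.2, -0.6]
width: 0.0653
```

Run:
```python
from h import *
go(.5225,.097,.034,18.7)
```

```text
shift tool units [-0.03  0.36  0.69] turn units 0.09 yaw now 19.1 ee [0.5192 0.1084 0.054 ] tilt 2.86 t 32.55 w 0.0653 j [ 0.31  0.39 -0.74  1.89  0.38  0.97 -0.26]
```

carry_out(
  rows=[
    [-0.5, -0.03, 0.34, 0.1, 0],
    [-0.5, 0, 0, 0.25, 0],
    [-0.5, 0, 0, 0.25, 0],
    [-0.5, 0, 0, 0.05, 0],
    [-0.5, 0, 0, 0, 0],
  ],
)

```text
time: 32.97
ee_pos: [0.5234, 0.0971, 0.0341]
eef_rot: [0.986, 0.166, 0.013, 0.022]
ft_force: [0.6, -0.2, 0.5]
width: 0.0655
```

Run:
```python
from h import *
go(.5225,.097,.034,18.7)
```

```text
shift tool units [-0.03 -0.01  0.  ] turn units 0.09 yaw now 19.2 ee [0.5234 0.0971 0.0341] tilt 2.91 t 32.97 w 0.0655 j [ 0.32  0.42 -0.72  1.9   0.4   0.93 -0.26]
```

carry_out(
  rows=[
    [1, 0, 0, 0, 0],
    [1, 0, 0, 0, 0],
    [1, 0, 0, 0, 0],
    [1, 0, 0, 0, 0],
    [1, 0, 0, 0, 0],
    [1, 0, 0, 0, 0],
    [1, 0, 0, 0, 0],
    [1, 0, 0, 0, 0],
    [1, 0, 0, 0, 0],
    [1, 0, 0, 0, 0],
    [1, 0, 0, 0, 0],
    [1, 0, 0, 0, 0],
  ],
  force=15,
)

```text
time: 33.97
ee_pos: [0.5243, 0.0976, 0.0356]
eef_rot: [0.986, 0.166, 0.015, 0.022]
ft_force: [0.1, -0.7, -0.2]
width: 0.0162
```

Run:
```python
from h import *
go(*bay(TW,.031),.15,18.7)
```

```text
shift tool units [ 0.35 -7.77 -4.18] turn units 0.09 yaw now 19.2 ee [0.5243 0.0976 0.0356] tilt 2.99 t 33.97 w 0.0162 j [ 0.32  0.42 -0.72  1.9   0.4   0.93 -0.26]
```

carry_out(
  rows=[
    [1, 0, 0, -0.3, 0],
    [1, 0, 0, -0.6, 0],
    [1, 0, 0, -0.8, 0],
    [1, 0, 0, -0.8, 0],
    [1, 0, 0, -0.8, 0],
    [1, 0, -0.2, -0.5, 0],
    [1, 0.04, -0.5, 0, 0],
    [1, 0.04, -0.8, 0, 0],
    [1, 0.04, -0.85, 0, 0],
    [1, 0.04, -0.85, 0, 0],
    [1, 0.04, -0.85, 0, 0],
    [1, 0.04, -0.85, 0, 0],
    [1, 0.04, -0.85, 0, 0],
    [1, 0.04, -0.8, 0, 0],
    [1, 0.04, -0.6, 0, 0],
    [1, 0, -0.3, 0, 0],
    [1, 0, 0, 0, 0],
    [1, 0, 0, 0, 0],
  ],
)

```text
time: 35.47
ee_pos: [0.4534, 0.3262, 0.1557]
eef_rot: [0.986, 0.166, 0.017, 0.021]
ft_force: [-0.0, -1.2, 0.1]
width: 0.0163
```

Run:
```python
from h import *
go(*bay(TW,.031),.06,18.7)
```

```text
shift tool units [-0.09 -0.14  3.18] turn units 0.08 yaw now 19.1 ee [0.4534 0.3262 0.1557] tilt 3.12 t 35.47 w 0.0163 j [-0.01  0.37 -0.87  1.72  0.36  1.21 -0.65]
```

carry_out(
  rows=[
    [1, -0.04, 0.05, 0.3, 0],
    [1, 0, 0.05, 0.5, 0],
    [1, 0, 0.05, 0.6, 0],
    [1, 0, 0, 0.6, 0],
    [1, 0, 0, 0.5, 0],
    [1, 0, 0, 0.3, 0],
    [1, 0, 0, 0, 0],
    [1, 0, 0, 0, 0],
  ],
)

```text
time: 36.13
ee_pos: [0.4627, 0.3057, 0.0665]
eef_rot: [0.987, 0.159, 0.018, 0.024]
ft_force: [-0.3, 0.3, 0.6]
width: 0.0161
```

Run:
```python
from h import *
go(*bay(TW,.031),.0395,18.7)
```

```text
shift tool units [-0.11 -0.78  0.86] turn units -0.07 yaw now 18.3 ee [0.4627 0.3057 0.0665] tilt 3.43 t 36.13 w 0.0161 j [-0.03  0.46 -0.81  1.81  0.45  1.05 -0.7 ]
```

carry_out(
  rows=[
    [1, -0.05, -0.4, 0, 0],
    [1, -0.05, -0.38, 0, 0],
    [1, 0, 0, 0.1, 0],
    [1, 0, 0, 0.3, 0],
    [1, 0, 0, 0.2, 0],
    [1, 0, 0, 0, 0],
    [1, 0, 0, 0, 0],
  ],
)

```text
time: 36.72
ee_pos: [0.4533, 0.33, 0.0482]
eef_rot: [0.987, 0.159, 0.02, 0.023]
ft_force: [-0.0, -0.1, -0.6]
width: 0.0164
```

Run:
```python
from h import *
go(*bay(TW,.031),.0395,18.7)
```

```text
shift tool units [-0.05  0.11  0.3 ] turn units -0.07 yaw now 18.4 ee [0.4533 0.33   0.0482] tilt 3.49 t 36.72 w 0.0164 j [-0.09  0.5  -0.8   1.81  0.49  1.03 -0.77]
```

carry_out(
  rows=[
    [1, -0.05, 0.05, 0.12, 0],
    [1, 0, 0, 0.1, 0],
    [1, 0, 0, 0.06, 0],
    [1, 0, 0, 0, 0],
  ],
)

```text
time: 37.05
ee_pos: [0.4531, 0.3271, 0.0394]
eef_rot: [0.987, 0.159, 0.02, 0.023]
ft_force: [-0.7, 0.5, 4.8]
width: 0.0162
```

Run:
```python
from h import *
go(*bay(TW,.031),.0395,18.7);print(read_state()["ft_force"])
```

```text
shift tool units [-0.01  0.04 -0.  ] turn units -0.08 yaw now 18.3 ee [0.4531 0.3271 0.0394] tilt 3.5 t 37.05 w 0.0162 j [-0.09  0.51 -0.8   1.82  0.5   1.01 -0.78]
[-0.71136966  0.54386876  4.80781859]
```

Contact; release and lift clear.

carry_out(
  rows=[
    [0.6, 0, 0, 0, 0],
    [0.2, 0, 0, 0, 0],
    [0.2, 0, 0, 0, 0],
    [0.2, 0, 0, 0, 0],
    [0.2, 0, 0, -0.2, 0],
    [0.2, 0, 0, -0.4, 0],
    [0.2, 0, 0, -0.7, 0],
    [0, 0, 0, -0.8, 0],
    [0, 0, 0, -0.8, 0],
    [0, 0, 0, -0.8, 0],
    [0, 0, 0, -0.5, 0],
    [0, 0, 0.3, 0, 0],
    [0, 0, 0.6, 0, 0],
    [0, 0, 0.6, 0, 0],
    [0, 0, 0.6, 0, 0],
    [0, 0, 0.3, 0, 0],
    [0, 0, 0, 0, 0],
    [0, 0, 0, 0, 0],
  ],
)

```text
time: 38.55
ee_pos: [0.4691, 0.2612, 0.1828]
eef_rot: [0.987, 0.16, 0.022, 0.023]
ft_force: [0.1, 0.5, -0.4]
width: 0.0434
```

Run:
```python
from h import *
s=read_state()
b=[(*bay(TH,.062),.0165,.004,.070),(*bay(TH,0),.0175,.004,.04),(*bay(TH,-.062),.016,.004,.046),(*bay(TW,-.031),.016,.004,.046),(*bay(TW,.031),.0085,.004,.052)]
look("t9",b,[(TH,.212),(TW,.15)],"top");
for q in("plug_gauge","loupe","pot_a","steel_vial"):pin(q,"top",.004,s)
look("s9",b,[],"side")
for q in("plug_gauge","loupe","pot_a","steel_vial"):pin(q,"side",.004,s)
look("w9",[]);
for q in("pot_a","steel_vial"):pin(q,"wrist",.004,read_state())
t=cv2.imread("pics/t9.png");S=cv2.imread("pics/s9.png");W=cv2.imread("pics/w9.png")
cv2.imwrite("pics/f9.png",np.vstack([cv2.resize(t[150:290,110:420],(800,361)),np.hstack([cv2.resize(S[130:350,160:380],(239,239)),cv2.resize(W,(319,239)),np.zeros((239,242,3),np.uint8)])]))
```

```text
plug_gauge 0.55 [350. 224.] [ 0.5049 -0.2495]
loupe 0.72 [322. 184.] [ 0.6193 -0.1713]
loupe 0.6 [290. 185.] [ 0.6136 -0.0803]
loupe 0.48 [364. 241.] [ 0.4595 -0.2851]
loupe 0.48 [289. 158.] [ 0.6914 -0.075 ]
pot_a 0.72 [377. 260.] [ 0.4074 -0.3209]
pot_a 0.51 [165. 227.] [0.4803 0.2659]
steel_vial 0.67 [232. 180.] [0.6222 0.0867]
plug_gauge 0.79 [272. 261.] [ 0.4994 -0.2418]
loupe 0.91 [253. 281.] [ 0.4505 -0.2846]
loupe 0.74 [294. 210.] [ 0.613 -0.078]
loupe 0.64 [322. 204.] [ 0.6893 -0.0674]
loupe 0.59 [313. 235.] [ 0.6064 -0.1856]
loupe 0.18 [199. 167.] [0.4538 0.2546]
pot_a 0.92 [226. 304.] [ 0.3954 -0.324 ]
pot_a 0.45 [203. 165.] [0.4657 0.2667]
steel_vial 0.6 [197. 158.] [0.4579 0.3274]
pot_a 0.75 [257. 172.] [0.4725 0.264 ]
pot_a 0.68 [255. 111.] [0.4486 0.3277]
steel_vial 0.69 [262. 111.] [0.4558 0.33  ]
```

View pics/f9.png

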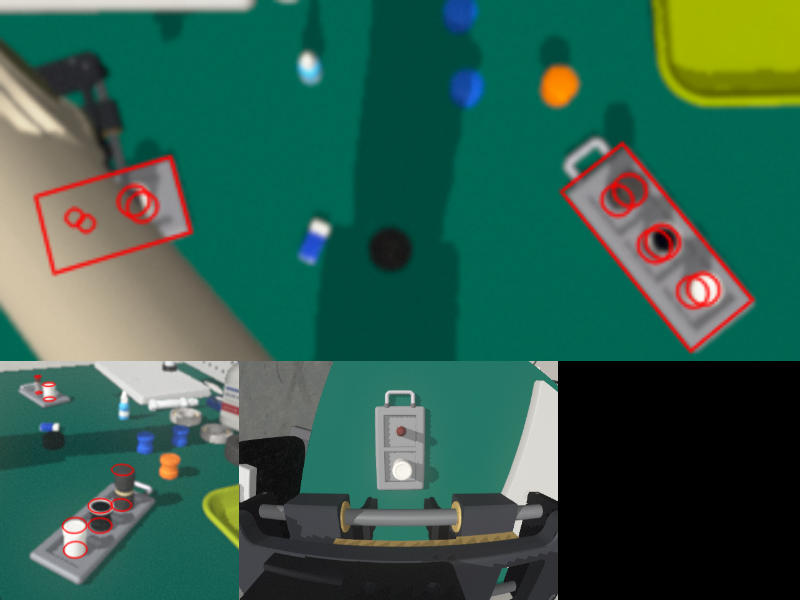

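```bash
python3 -c "
from bench import *
print(close_job())"
```

```text
the job is handed in; nothing more can be done
None
```

Both kits are made up and the job is handed in at about 39 s of the 112 s allowed; the interface gives no verdict.

- **Three-bay tray, from the handle:** plug gauge, loupe, white pot.
- **Two-bay tray:** steel vial next to the handle, the other white pot in the other bay.

**Last checks:** The closing top, side and wrist pictures show all five pieces upright in their bays and the gripper open and clear, with its tool point at about 0.18 m. By the side and wrist cameras, and by where the gripper released them, the pieces stood within about 8 mm of their bay centres. The knob, dropper bottle and rubber block look to be where they started; I did not measure them again.

**Disagreements:**
- The top camera's points lay 7–11 mm off for the three-bay tray pieces and one pot. For the plug gauge, loupe and far pot the closer wrist views taken on placing agreed to about 3 mm, so I put this down to that camera's coarse view.
- From above, the arm hid most of the two-bay tray. The top camera labelled the dropper bottle as the vial, and the wrist view also reported the vial as a pot; the picture shows the vial there.
- The tool drifted to about 3.5° of tilt over the run. The pieces still stood upright after release.

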